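# Shim the rocking bench centrifuge with a tapered feeler blade

## Robot

A 7-joint arm with a two-finger parallel gripper is mounted at the origin on the work surface. World frame = base frame: x ahead of the robot, y to its left, z up, the work surface at z = 0. Lengths are in mm, angles in rad, forces in N, time in s.
With the tool pointing down it reaches from about 425 to 1025 mm from the base axis. Payload 9.4 kg.
Tool frame: the origin (TCP) lies at the very end of the fingers, on their centre line; the grasp point (between the pads) lies 19 mm behind it; z points along the fingers, y is the direction in which the jaws open and shut (so a half turn about z gives the same grasp; the last joint's range is limited). The gripper opens to 93 mm and grips with 3 to 60 N. Pads are 15 mm wide; open, the fingers measure 128 mm over their backs; the gripper's body (75 mm by 188 mm) begins 65 mm behind the grasp point.
Start: joints at [1.271, 0.599, -0.003, 1.599, 0.002, 0.943, -0.08], TCP at [160.187, -707.082, 218.618] pointing down, gripper open.
Joint ranges: [-2.57, 2.57], [-0.35, 1.97], [-1.29, 1.29], [0.11, 2.56], [-1.05, 4.19], [0.11, 1.86], [-2.63, 2.63]. Speed limits (rad/s): [2.22, 2.22, 3.01, 3.01, 3.14, 3.14, 3.14].

## Interface

Orientations are given as a unit quaternion [w, x, y, z].
In Python, from workcell import arm gives the robot as it stands.
- The arm moves only by the tool apply_moves, never from a script. Its argument "moves" is a list of rows, each a list of 5 numbers: the opening, from -1 (shut) to 1 (fully open), so that 0 is half open, then the shift along the tool's x, y, z in cm, then the turn about the tool's z in degrees. In form: [[claw, x, y, z, spin], ...]. A call has 1 to 5 rows; each row shifts and turns the commanded pose from where the row before left it, along the tool's axes as they then stand; what a row does not reach is not made up. A row lasts 1/12 s, in which the tool goes at most 41.7 mm and 7.16 degrees, less where a joint would pass 70% of its speed; a pose out of reach is approached as far as the arm can. A call with a gripper value outside its range is refused whole. The fingers move at their own pace and stop on an object; "squeeze" is the grip in N (left out, the last holds). Time passes only in rows, so rows that do not move let the fingers close. It gives the time, the measured TCP pose, the force and the opening at its end, in the units of the state.
- arm.state(): the state, without advancing time (a new reading comes with each control period).
- arm.get_image(name): name is "scene" or "top" or "wrist"; returns a dict with "image" (400x640x3 uint8, red, green, blue), "camera_matrix" (3x3 intrinsics, pixels), "dist_coeffs" ([k1, k2, p1, p2, k3] as OpenCV has them; the pictures are not rectified), "R" (3x3) and "t" (3): a world point X has camera coordinates R X + t; the wrist camera has in their place "tool_from_camera" (4x4, takes a point from camera to tool coordinates, whose origin is the TCP and whose axes are the flange's). Camera axes: x right, y down, z forward; pixel columns grow to the right and rows downward; lengths in mm; the calibration is good to about 2 mm. A picture is of the moment at which its call begins: read the wrist's pose just before it. There is no depth.
- arm.sign_off(): hands the job in, once; it reports no verdict.
The state is a dict: "time_s": time; "qpos": joint angles; "dq": joint speeds; "effort": joint torques, N m; "eef_pos": TCP position; "eef_rot": TCP orientation; "force": force on the tool from outside, world axes, zero at the start; "wrist_torque": the same for the moment, N m; "grip_width": opening from 0.0 (shut) to 1.0 (fully open).
Only numpy, scipy, OpenCV 4.12 (cv2) and the standard library are available. Lean on these libraries where they do the work, as an engineer would, in place of code of your own. Each camera call takes 0.05 s, during which the arm holds its last target.

## Task

The centrifuge on the desk rocks because one of its front feet stands clear of the desk. Take the tapered steel blade from the tray by its black grip, set it flat on the desk and slide it straight in under that foot, feeling the drag, until it is snug (a steady push of about 8 newtons); do not force it, jack the machine up or push on the machine with the robot. Then let go of it and leave it in place, and do not disturb the mug, the hand-sanitiser bottle or the steel box.

Things in the scene. Friction and masses are not known exactly. Their poses are not given: they have to be found in the camera images.
- blade_grip (a point): Centre of the black upright grip of the loose tapered steel blade (90 g). Grip: 30 mm long (x), 16 mm wide (y), 55 mm tall from the blade's flat underside up; this point is 27.5 mm above the underside. x points along the blade to its thin tip, z up. Grasp it across its 16 mm width; nothing sticks out beside or behind it. At the start the blade lies on the floor of the tray.
- blade_tip (a point): Middle of the blade's thin front edge, on its underside: 120 mm ahead (x) of the grip's centre, 27.5 mm below it; same axes. From the tip back the blade is 24 mm wide and 100 mm long, its top sloping evenly from 3 mm at the tip to 13 mm thick (1 in 10); then a short neck 16 mm wide, 10 mm thick, to the grip.
- tray: Fixed open steel tray, 220 x 140 mm, walls 12 mm high and 4 mm thick, floor 4 mm thick. Origin at the centre of its underside on the desk; x along its length, z up.
- foot_mark (a point): Point on the desk under the centre of the foot that stands clear: a round rubber pad 30 mm across, 12 mm thick, its flat underside 5 to 9.5 mm above the desk (not measured, differs each time). x points the way the blade must slide in, towards the machine, z up. The foot hangs under the end of a grey arm, 34 mm wide, 31 to 45 mm above the desk, with its stud to 70 mm.
- foot_edge (a point): Point on the desk under the foot's front edge, 15 mm before foot_mark; same axes. A blade flat on the desk meets the foot when its tip is 20 to 65 mm past here; till then it slides almost freely, then the foot rises springily (6 N per mm) and the push grows about 0.9 N per mm of travel. At 8 N it is snug and stays when let go. Held off the desk or pressed into it, the blade feels false.
- machine: White bench centrifuge, blue front panel, 220 deep, 240 wide, 200 mm tall, fixed. Origin on the desk under its centre; front faces its own -x, z up. The foot that stands clear is the front one on its own -y side (170 mm ahead of the origin, 80 mm to -y, 60 mm out from the front face); its twin on the +y side is sound. Under the machine behind the foot there is free room for 150 mm.
- mug: Blue mug, 80 mm across, 90 mm tall, a bystander. Origin at the centre of its underside.
- sanitiser: White pump bottle, 45 x 75 mm, 190 mm tall, a bystander. Origin at the centre of its underside.
- steel_box: Closed steel instrument box, 176 x 116 mm, 50 mm tall, a bystander. Origin at the centre of its underside.
There are look-alikes about, which are no part of the job. What is shaped like the part that bears blade_grip but blue or orange is not meant.

How it is judged (in metres and radians):
On the way, in this order (a step that is already met when the one before it is completed fails the run):
1. the blade, held by its grip, is out of the tray (contact force between the fingers and blade above 1 N and horizontal distance between blade_grip and tray above 0.15 m), for 0.1 s.
2. the blade, held in the fingers, is under the foot and rubs against it (contact force between the fingers and blade above 1 N and contact force between blade and machine above 2 N and x of blade_tip in the frame of foot_mark above 0 m), for 0.1 s.
At the end, for the whole second after the job is handed in: The blade lies flat on the desk (within 3.4 degrees) under the foot, its tip past the foot's centre, within 20 mm of its centre line and within 11 degrees of straight in, pressed by the foot with 3 to 11 N (snug, neither loose nor jacking), released and at rest (contact force between blade and machine between 3 and 11 N and x of blade_tip in the frame of foot_mark above 0 m and y of blade_tip in the frame of foot_mark between -0.02 and 0.02 m and angle between the x axis of blade_tip and the x axis of foot_mark, either way round below 0.2 rad and angle between blade_tip's own z axis and vertical below 0.06 rad and linear speed of blade below 0.01 m/s and contact force between the fingers and blade below 0.1 N); the robot touches nothing.
It fails at once if the blade is forced: more than 20 N between it and the machine (contact force between blade and machine above 20 N).
It fails at once if the robot pushes on the machine itself (more than 5 N) (contact force between any of the fingers, the arm and machine above 5 N).
It fails at once if the mug is disturbed (moved over 20 mm) (distance of mug from where it was at the start of the episode above 0.02 m).
It fails at once if the sanitiser bottle is disturbed (moved over 20 mm) (distance of sanitiser from where it was at the start of the episode above 0.02 m).
It fails at once if the steel box is disturbed (moved over 20 mm) (distance of steel_box from where it was at the start of the episode above 0.02 m).
It also fails if it takes over 56 s, if anything falls off the work surface, if the arm or the gripper's body presses on something with over 40 N, if the wrist force passes 120 N, or if a joint passes its speed limit or range.

## Working session

There is one attempt and no reset: what is moved stays moved. The work goes in short steps, Python scripts to look and compute and a tool call to move; the robot and the scene stay as the last step left them, time stands still between calls to the robot, and variables do not carry over. Pictures are saved under pics/ and viewed, and the job is handed in when it is done.

Besides the shell and the picture viewer there is one more tool, called in YAML: its name, and indented under it one key for each argument. apply_moves: Moves the arm, as the interface text tells. Its arguments: {"type":"object","properties":{"moves":{"type":"array"},"squeeze":{"type":"number"}},"required":["moves"]}

```bash
ls; mkdir -p pics; python3 - <<'E'
from workcell import arm
import cv2,json
s=arm.state();print(s)
for n in("scene","top","wrist"):
    d=arm.get_image(n)
    cv2.imwrite(f"pics/{n}0.png",d["image"][:,:,::-1])
    print(n,{k:(v.tolist() if hasattr(v,'tolist') else v) for k,v in d.items() if k!="image"})
E
```

```text
pics
{'time_s': 0.0, 'qpos': array([ 1.27129715,  0.60012472, -0.00253213,  1.60012027,  0.00182938,
        0.94290428, -0.07979693]), 'dq': array([-1.73342563e-05,  9.52073180e-04, -2.14377697e-04, -5.68663071e-04,
        4.76440986e-04, -4.54054517e-04, -1.35004492e-03]), 'effort': array([ 4.64959408e-05, -7.65066361e+01,  1.49750613e+00, -2.52356154e+01,
       -5.24229091e-02,  1.70340511e-02,  1.08358267e-04]), 'eef_pos': array([ 160.05640308, -706.61287849,  217.76387106]), 'eef_rot': array([-7.58380486e-04,  9.93797307e-01,  1.11203902e-01, -1.71660091e-04]), 'force': array([-0.33357629, -0.6397333 ,  0.22986739]), 'wrist_torque': array([-0.04676039,  0.00061838,  0.05964606]), 'grip_width': 1.0027591103162414}
scene {'camera_matrix': [[445.94292308300277, 0.0, 319.8368622418613], [0.0, 445.94292308300277, 192.99086032293266], [0.0, 0.0, 1.0]], 'dist_coeffs': [-0.10780890916501433, 0.0, 0.0, 0.0, 0.0], 'R': [[0.7559794492858096, 0.6545652292704811, 0.006279561099809179], [0.40701251314262105, -0.4625159985654667, -0.7876672934788626], [-0.51267522507222, 0.5980161466892608, 
[... 360 characters left out ...]
-0.99169166419518, 0.013872596448490168, -0.12788742797308664], [0.12782178773145506, -0.005523029443661305, -0.9917817737420358]], 't': [-16.593315202025828, 538.1347238864117, 1400.6014554543622]}
wrist {'camera_matrix': [[295.51648010075735, 0.0, 316.814962523324], [0.0, 295.51648010075735, 200.0779870583848], [0.0, 0.0, 1.0]], 'dist_coeffs': [-0.013512180134194246, 0.0, 0.0, 0.0, 0.0], 'tool_from_camera': [[-0.000273350483583421, -0.968286271321017, -0.2498431949258436, 68.64151110450632], [0.9999997220768202, -0.0004379807941268387, 0.0006033399568352154, -0.46020206247976425], [-0.0006936323180638478, -0.2498429605653598, 0.9682861219340807, -165.79848489449378], [0.0, 0.0, 0.0, 1.0]]}
```

View pics/scene0.png

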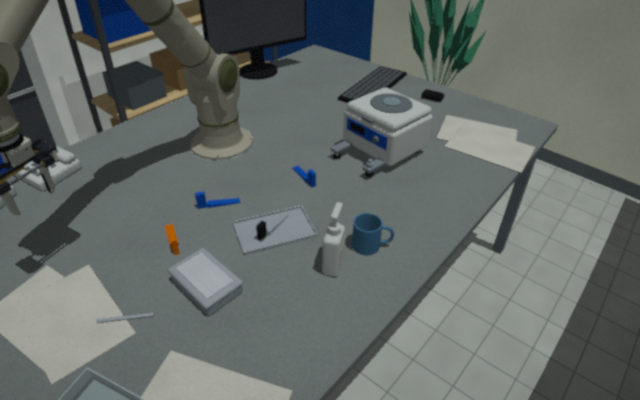

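View pics/top0.png

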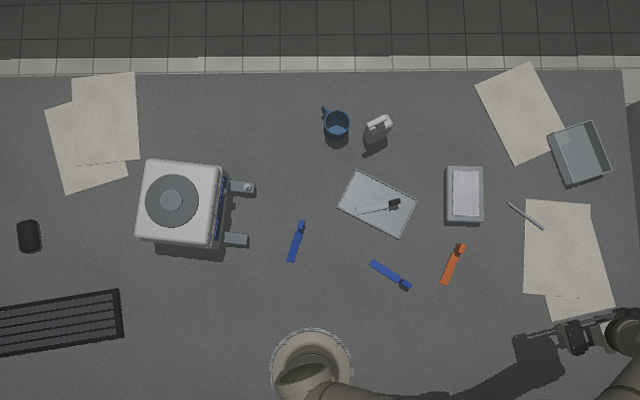

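View pics/wrist0.png

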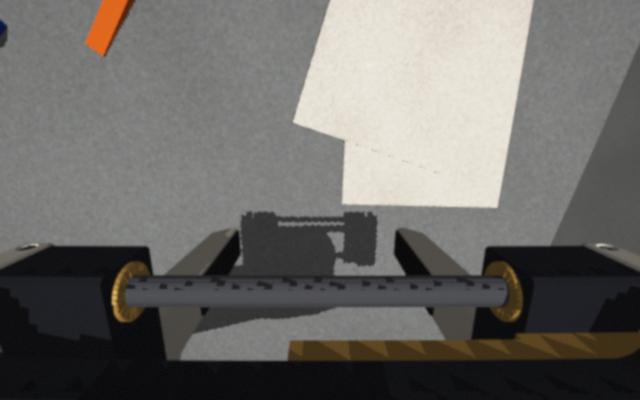

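Candidates for the blade (top view): black grip in the tray (394,203), blue (301,226), blue (406,285) and orange (461,249). The description says black, in the tray, so I choose (394,203). Next I'll check it in a close crop.

```bash
cat > h.py <<'E'
import numpy as np,cv2
from workcell import arm
def ray(d,uv,s=None):
    K=np.array(d["camera_matrix"]);D=np.array(d["dist_coeffs"])
    n=cv2.undistortPoints(np.array(uv,float).reshape(-1,1,2),K,D)[:,0]
    r=np.c_[n,np.ones(len(n))]
    if "R" in d:
        R=np.array(d["R"]);t=np.array(d["t"]);return -R.T@t,r@R
    q=s["eef_rot"];from scipy.spatial.transform import Rotation as Ro
    Rt=Ro.from_quat([q[1],q[2],q[3],q[0]]).as_matrix();T=np.array(d["tool_from_camera"])
    return Rt@T[:3,3]+s["eef_pos"],r@T[:3,:3].T@Rt.T
def on(d,uv,z,s=None):
    c,r=ray(d,uv,s);k=(z-c[2])/r[:,2];return c+k[:,None]*r
def proj(d,X):
    return cv2.projectPoints(np.array(X,float).reshape(-1,1,3),cv2.Rodrigues(np.array(d["R"]))[0],np.array(d["t"]),np.array(d["camera_matrix"]),np.array(d["dist_coeffs"]))[0][:,0]
E
python3 - <<'E'
import cv2,numpy as np
a=cv2.imread('pics/top0.png')
c1=cv2.resize(a[160:250,325:425],None,fx=5,fy=5,interpolation=cv2.INTER_CUBIC)
c2=cv2.resize(a[150:270,200:270],None,fx=5,fy=5,interpolation=cv2.INTER_CUBIC)[:450]
b=cv2.imread('pics/scene0.png')
cv2.imwrite('pics/c1.png',cv2.convertScaleAbs(c1,alpha=1.6)); cv2.imwrite('pics/c2.png',cv2.convertScaleAbs(cv2.resize(a[150:260,200:270],None,fx=5,fy=5,interpolation=cv2.INTER_CUBIC),alpha=1.6))
cv2.imwrite('pics/c3.png',cv2.convertScaleAbs(cv2.resize(b[120:260,225:430],None,fx=3.8,fy=3.8,interpolation=cv2.INTER_CUBIC),alpha=1.6))
E
```

```text
(no output)
```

View pics/c1.png

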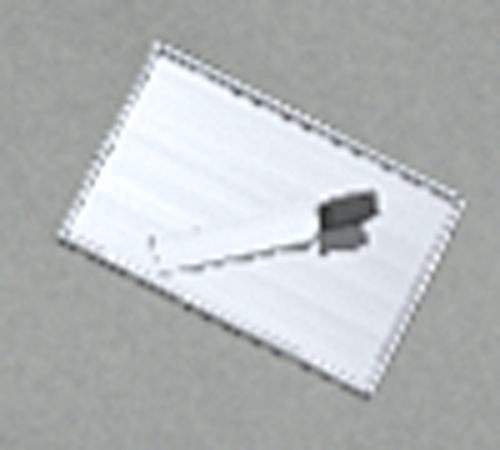

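View pics/c2.png

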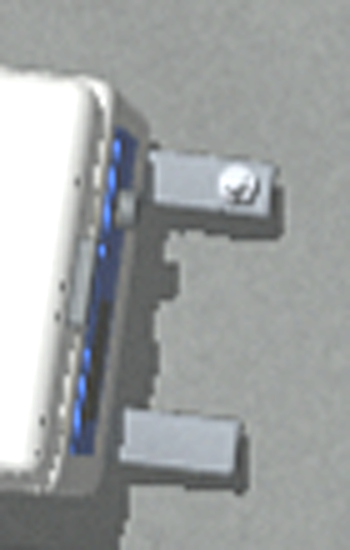

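View pics/c3.png

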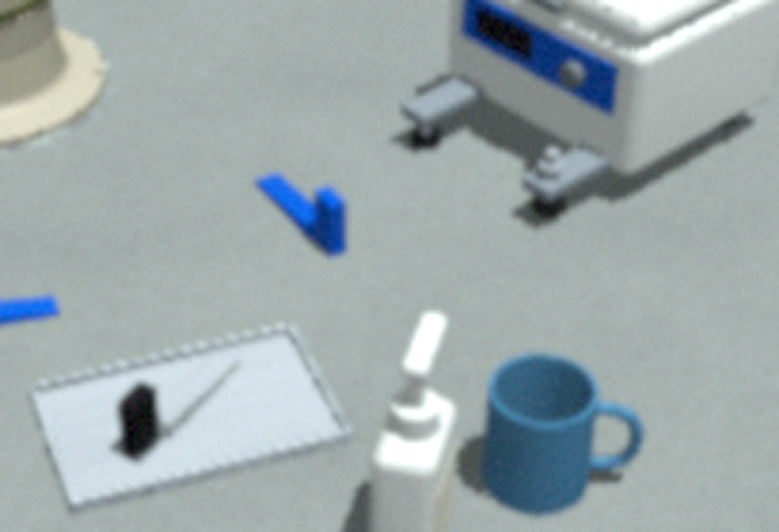

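```bash
python3 - <<'E'
from h import *
d=arm.get_image("top"); e=arm.get_image("scene")
f=lambda o,p:np.array([[o[0]+x/5,o[1]+y/5] for x,y in p])-0.4*0
g=f((325,160),[(347,207),(322,207),(376,196),(156,240),(168,272)])
print('grip',on(d,g[:1],59),'back/front top',on(d,g[1:3],59)); print('tip',on(d,g[3:],5))
t=f((325,160),[(157,43),(463,203),(370,393),(62,240)]); T=on(d,t,16);print('tray',T,T.mean(0))
s=f((200,150),[(238,185)]);print('stud',on(d,s,70))
a=f((200,150),[(275,160),(272,211),(241,420),(236,472),(155,150),(153,200),(123,408),(120,458)]);A=on(d,a,45);print('arms',A)
mid=[(A[0]+A[1])/2,(A[2]+A[3])/2];v=mid[0]-mid[1];print(v,np.linalg.norm(v),'yaw of -y axis',np.degrees(np.arctan2(v[1],v[0])))
# scene check
q=np.array([[225+550/3.8,120+155/3.8]]);print('stud scene',on(e,q,70))
q=np.array([[225+143/3.8,120+388/3.8]]);print('griptop scene',on(e,q,59))
q=np.array([[225+238/3.8,120+364/3.8]]);print('tip scene',on(e,q,6))
print(arm.state()['time_s'])
E
```

```text
grip [[ 508.21224937 -262.16428497   59.        ]] back/front top [[ 508.42844851 -246.89658508   59.        ]
 [ 514.71208404 -280.13484186   59.        ]]
tip [[ 494.89212218 -150.07868812    5.        ]
 [ 474.52293682 -157.1349831     5.        ]]
tray [[ 619.19402966 -152.90792141   16.        ]
 [ 514.43390608 -342.91457689   16.        ]
 [ 396.33149673 -279.89601636   16.        ]
 [ 494.66464651  -90.12691846   16.        ]] [ 506.15601975 -216.46135828   16.        ]
stud [[557.19134467 183.69279019  70.        ]]
arms [[576.14307154 164.48329979  45.        ]
 [544.35198953 166.25248887  45.        ]
 [416.07902245 184.84488366  45.        ]
 [384.58468953 187.7669522   45.        ]
 [583.44855316 238.77716936  45.        ]
 [552.22835064 239.72322625  45.        ]
 [424.36881296 256.89376096  45.        ]
 [394.0210501  258.41323822  45.        ]]
[159.91567455 -20.9380236    0.        ] 161.28057476912335 yaw of -y axis -7.459398517024799
stud scene [[562.45494366 183.83377109  70.        ]]
griptop scene [[ 508.43068234 -255.93797368   59.        ]]
tip scene [[ 498.47094794 -146.97796901    6.        ]]
0.25
```

```bash
cat >> h.py <<'E'
from scipy.spatial.transform import Rotation as Ro
def tf(s):
    q=s["eef_rot"];R=Ro.from_quat([q[1],q[2],q[3],q[0]]).as_matrix()
    return R,np.degrees(np.arctan2(R[1,0],R[0,0]))
def togo(p,yaw=None):
    s=arm.state();R,y=tf(s);v=R.T@(np.array(p)-s["eef_pos"])
    print('t',round(s["time_s"],2),'tcp',s["eef_pos"].round(1),'yaw',round(y,2),'tilt z',R[:,2].round(4),'F',s["force"].round(2),'w',round(s["grip_width"],3))
    print('tool cm',(v/10).round(2),'spin',None if yaw is None else round(-(yaw-y),2))
E
python3 - <<'E'
from h import *
d=arm.get_image("top"); e=arm.get_image("scene")
print('mug rim',on(d,[(336,123)],90),'san base?',on(d,[(378,130),(386,118)],100),'box',on(d,[(446,166),(482,222)],50))
print('san scene base',on(e,[(332,272)],0))
print('blue',on(d,[(301,224)],55),on(d,[(291,261)],5),'blue2',on(d,[(405,285)],55))
togo((508,-262,150),102.5)
E
```

```text
mug rim [[747.49566567 -87.39036394  90.        ]] san base? [[ 721.23665808 -213.28648313  100.        ]
 [ 758.28785117 -238.77483828  100.        ]] box [[ 617.42472355 -428.24605185   50.        ]
 [ 441.98851687 -530.12485409   50.        ]]
san scene base [[ 742.95873656 -229.00490857    0.        ]]
blue [[443.67234718  23.32632095  55.        ]] [[332.14187247  57.05089629   5.        ]] blue2 [[ 256.69960885 -285.72594674   55.        ]]
t 0.35 tcp [ 160.2 -707.   218.4] yaw 12.77 tilt z [-1.e-04  3.e-04 -1.e+00] F [1.46 0.35 0.13] w 1.002
tool cm [ 43.76 -35.71   6.85] spin -89.73
```

apply_moves:
  moves:
    - [1,3.0,-2.45,0,0]
    - [1,3.0,-2.45,0,0]
    - [1,3.0,-2.45,0,0]
    - [1,3.0,-2.45,0,0]
    - [1,3.0,-2.45,0,0]

```text
time_s: 0.77
eef_pos: [280.2, -553.0, 218.7]
eef_rot: [0.0, 0.994, 0.111, 0.0]
force: [0.7, -0.6, -0.4]
grip_width: 1.001
```

apply_moves:
  moves:
    - [1,3.0,-2.45,0,0]
    - [1,3.0,-2.45,0,0]
    - [1,3.0,-2.45,0,0]
    - [1,3.0,-2.45,0,0]
    - [1,3.0,-2.45,0,0]

```text
time_s: 1.18
eef_pos: [399.6, -400.3, 218.9]
eef_rot: [0.0, 0.994, 0.111, 0.0]
force: [-0.1, 0.4, -0.0]
grip_width: 1.004
```

apply_moves:
  moves:
    - [1,0,0,0,-7]
    - [1,0,0,0,-7]
    - [1,0,0,0,-7]
    - [1,0,0,0,-7]
    - [1,0,0,0,-7]

```text
time_s: 1.6
eef_pos: [398.8, -401.7, 218.8]
eef_rot: [0.0, 0.913, 0.408, -0.0]
force: [0.1, -0.2, 0.1]
grip_width: 1.001
```

apply_moves:
  moves:
    - [1,0,0,0,-7]
    - [1,0,0,0,-7]
    - [1,0,0,0,-7]
    - [1,0,0,0,-7]
    - [1,0,0,0,-7]

```text
time_s: 2.02
eef_pos: [398.6, -401.9, 218.7]
eef_rot: [0.0, 0.748, 0.663, -0.0]
force: [0.9, 0.1, 0.1]
grip_width: 0.998
```

apply_moves:
  moves:
    - [1,0,0,0,-7]
    - [1,0,0,0,-7]
    - [1,0,0,0,-6]
    - [1,0,0,0,0]
    - [1,0,0,0,0]

```text
time_s: 2.43
eef_pos: [398.4, -402.0, 218.6]
eef_rot: [0.0, 0.626, 0.78, 0.0]
force: [0.1, -0.4, 0.8]
grip_width: 0.998
```

```bash
python3 - <<'E'
from h import *
s=arm.state();d=arm.get_image("wrist");cv2.imwrite('pics/w1.png',cv2.convertScaleAbs(d["image"][:,:,::-1],alpha=1.5))
togo((508,-262,150),102.5)
E
```

```text
t 2.48 tcp [ 398.5 -402.   218.6] yaw 102.53 tilt z [ 1.e-04  0.e+00 -1.e+00] F [ 0.36  0.48 -0.54] w 1.0
tool cm [11.29 13.72  6.86] spin 0.03
```

View pics/w1.png

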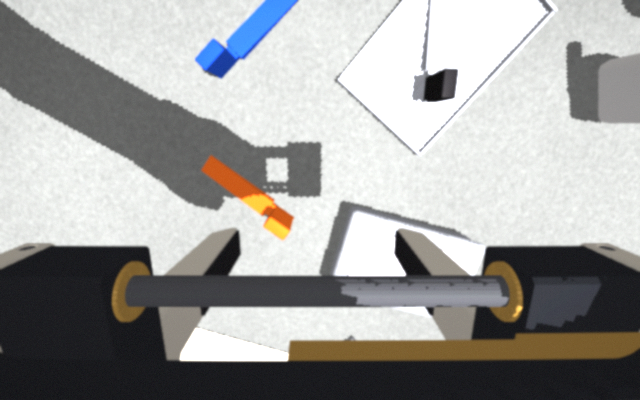

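Wrist picture: black grip at about (440,84) in the tray, blade running up the image; the steel box is below it. Moving nearer for a refined look.

apply_moves:
  moves:
    - [1,1.5,3.4,0,0]
    - [1,1.5,3.4,0,0]
    - [1,1.5,3.4,0,0]
    - [1,1.5,3.5,0,0]
    - [1,0,0,0,0]

```text
time_s: 2.9
eef_pos: [525.8, -306.4, 219.2]
eef_rot: [0.001, 0.622, 0.783, 0.003]
force: [0.9, 0.9, 1.2]
grip_width: 0.996
```

```bash
python3 - <<'E'
from h import *
s=arm.state();d=arm.get_image("wrist");cv2.imwrite('pics/w2.png',d["image"][:,:,::-1])
togo((508,-262,150),102.5)
E
```

```text
t 2.95 tcp [ 522.7 -309.2  218.8] yaw 102.98 tilt z [ 0.0022  0.0013 -1.    ] F [-1.37  0.07 -0.74] w 1.003
tool cm [ 4.92 -0.39  6.88] spin 0.48
```

View pics/w2.png

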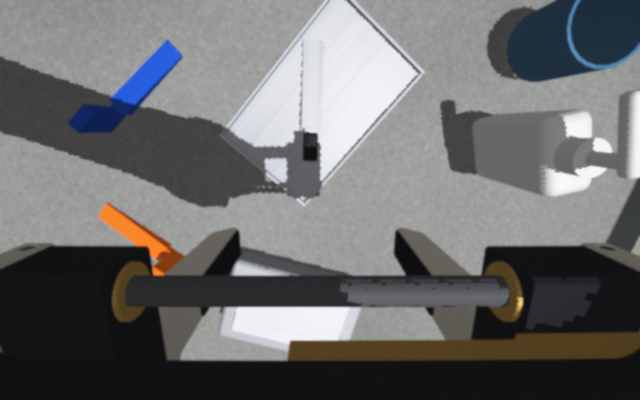

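```bash
python3 - <<'E'
from h import *
arm.get_image("wrist")
s=arm.state();d=arm.get_image("wrist");c=d["image"][20:220,260:360,::-1]
cv2.imwrite('pics/w3.png',cv2.resize(cv2.convertScaleAbs(c,alpha=1.3),None,fx=3,fy=3,interpolation=cv2.INTER_CUBIC))
togo((508,-262,150),102.5)
import pickle;pickle.dump((s,d),open('w3.pkl','wb'))
E
```

```text
t 3.05 tcp [ 518.9 -312.7  218.4] yaw 102.72 tilt z [-8.e-04 -2.e-04 -1.e+00] F [ 0.18 -0.22 -0.66] w 0.997
tool cm [5.19 0.06 6.84] spin 0.22
```

View pics/w3.png

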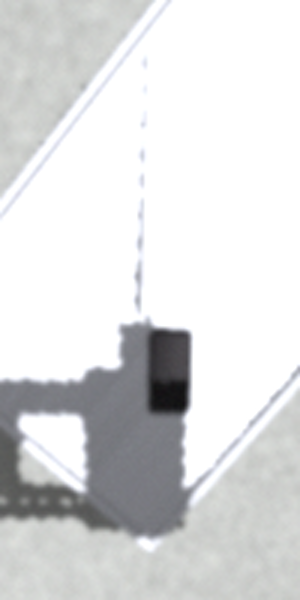

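```bash
python3 - <<'E'
from h import *
import pickle;s,d=pickle.load(open('w3.pkl','rb'))
im=d["image"][20:220,260:360].astype(int)
f=lambda p:[(260+x/3,20+y/3) for x,y in p]
P=on(d,f([(170,355),(170,330),(170,380),(150,355),(190,355)]),59,s);print(P)
Q=on(d,f([(170,412)]),4,s);print(Q)
E=on(d,f([(145,60),(138,310)]),4,s);print('blade left edge',E,np.degrees(np.arctan2(*(E[0]-E[1])[[1,0]])))
togo(list(P[0][:2])+[60],102.5)
E
```

```text
[[ 507.85649814 -258.5912895    59.        ]
 [ 505.91255344 -250.04406318   59.        ]
 [ 509.82650184 -267.25310896   59.        ]
 [ 500.8400922  -260.18774706   59.        ]
 [ 514.8724613  -256.9940089    59.        ]]
[[ 513.64500379 -284.35235627    4.        ]]
blade left edge [[ 473.77268    -153.022413      4.        ]
 [ 491.31123271 -246.12117964    4.        ]] 100.66871619466018
t 3.05 tcp [ 518.9 -312.7  218.4] yaw 102.72 tilt z [-8.e-04 -2.e-04 -1.e+00] F [ 0.18 -0.22 -0.66] w 0.997
tool cm [ 5.53  0.12 15.84] spin 0.22
```

apply_moves:
  moves:
    - [1,2.5,0.04,3,0]
    - [1,2.5,0.04,3,0]
    - [1,0,0,4,0]
    - [1,0,0,4,0]
    - [1,0,0,0,0]

```text
time_s: 3.47
eef_pos: [504.1, -263.9, 72.9]
eef_rot: [-0.005, 0.625, 0.781, -0.002]
force: [-1.4, 0.9, 0.0]
grip_width: 1.0
```

```bash
python3 - <<'E'
from h import *
arm.get_image("wrist");arm.get_image("wrist")
togo((508.7,-264,24),102.5)
d=arm.get_image("wrist");cv2.imwrite('pics/w4.png',cv2.convertScaleAbs(d["image"][:,:,::-1],alpha=1.3))
E
```

```text
t 3.57 tcp [ 507.4 -264.9   78.3] yaw 102.64 tilt z [-3.1e-03  5.0e-04 -1.0e+00] F [ 0.46  0.34 -0.16] w 0.998
tool cm [0.05 0.16 5.43] spin 0.14
```

View pics/w4.png

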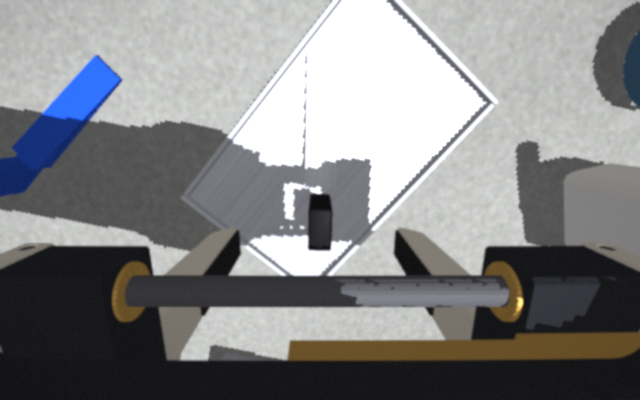

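The grip (319,222) sits centred between the fingers, in line with the blade. Descending and closing.

apply_moves:
  moves:
    - [1,0,0.08,2,0]
    - [1,0,0.08,2,0]
    - [1,0,0,1.4,0]
    - [1,0,0,0,0]
    - [1,0,0,0,0]

```text
time_s: 4.03
eef_pos: [511.0, -264.7, 26.5]
eef_rot: [0.001, 0.625, 0.781, 0.0]
force: [0.6, -0.0, 0.6]
grip_width: 0.998
```

apply_moves:
  moves:
    - [-1,0,0,0,0]
    - [-1,0,0,0,0]
    - [-1,0,0,0,0]
    - [-1,0,0,0,0]
    - [-1,0,0,0,0]
  squeeze: 30

```text
time_s: 4.45
eef_pos: [510.4, -263.9, 25.1]
eef_rot: [0.0, 0.624, 0.781, 0.0]
force: [-0.0, 0.0, -0.0]
grip_width: 0.693
```

apply_moves:
  moves:
    - [-1,0,0,0,0]
    - [-1,0,0,0,0]
    - [-1,0,0,0,0]
    - [-1,0,0,0,0]

```text
time_s: 4.78
eef_pos: [510.3, -263.7, 24.5]
eef_rot: [-0.0, 0.624, 0.781, -0.0]
force: [-0.4, 0.7, -0.5]
grip_width: 0.407
```

```bash
python3 - <<'E'
from h import *
togo((508.7,-264,24),102.5)
d=arm.get_image("wrist");cv2.imwrite('pics/w5.png',cv2.convertScaleAbs(d["image"][:,:,::-1],alpha=1.3))
E
```

```text
t 4.78 tcp [ 510.3 -263.7   24.5] yaw 102.77 tilt z [-2.e-04  1.e-04 -1.e+00] F [-0.35  0.73 -0.46] w 0.407
tool cm [ 0.   -0.16  0.05] spin 0.27
```

View pics/w5.png

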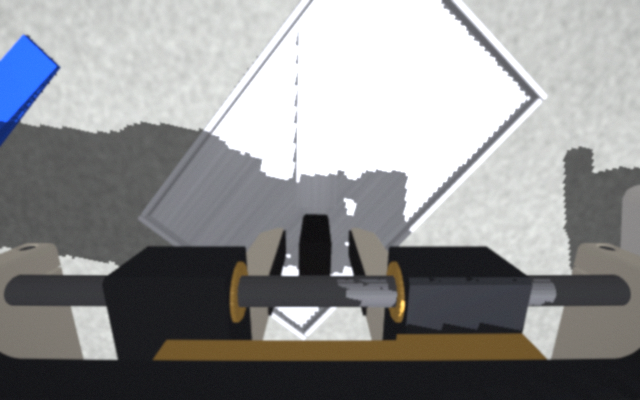

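apply_moves:
  moves:
    - [-1,0,0,0,0]
    - [-1,0,0,0,0]
    - [-1,0,0,0,0]
    - [-1,0,0,0,0]
    - [-1,0,0,0,0]

```text
time_s: 5.25
eef_pos: [510.2, -263.8, 24.6]
eef_rot: [-0.0, 0.624, 0.781, -0.0]
force: [-0.7, -0.0, -0.4]
grip_width: 0.171
```

apply_moves:
  moves:
    - [-1,0,0,-0.5,0]
    - [-1,0,0,-1.5,0]
    - [-1,0,0,-2,0]
    - [-1,0,0,-2,0]
    - [-1,0,0,0,0]

```text
time_s: 5.67
eef_pos: [511.8, -264.4, 87.9]
eef_rot: [0.002, 0.624, 0.781, 0.001]
force: [0.4, 0.0, -0.8]
grip_width: 0.169
```

```bash
python3 - <<'E'
from h import *
for i in range(2): arm.get_image("top")
d=arm.get_image("wrist");cv2.imwrite('pics/w6.png',cv2.convertScaleAbs(d["image"][:,:,::-1],alpha=1.3))
a=arm.get_image("scene")["image"][:,:,::-1]
cv2.imwrite('pics/s6.png',cv2.convertScaleAbs(cv2.resize(a[140:290,200:400],None,fx=3.5,fy=3.5,interpolation=cv2.INTER_CUBIC),alpha=1.5))
togo((536,20,90),82.5)
E
```

```text
t 5.87 tcp [ 509.8 -263.7   84. ] yaw 102.76 tilt z [-8.e-04  2.e-04 -1.e+00] F [-0.45 -0.15 -0.47] w 0.171
tool cm [27.09  8.82 -0.59] spin 20.26
```

View pics/w6.png

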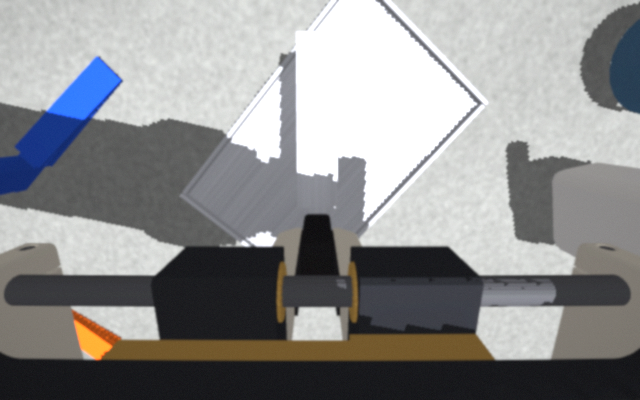

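View pics/s6.png

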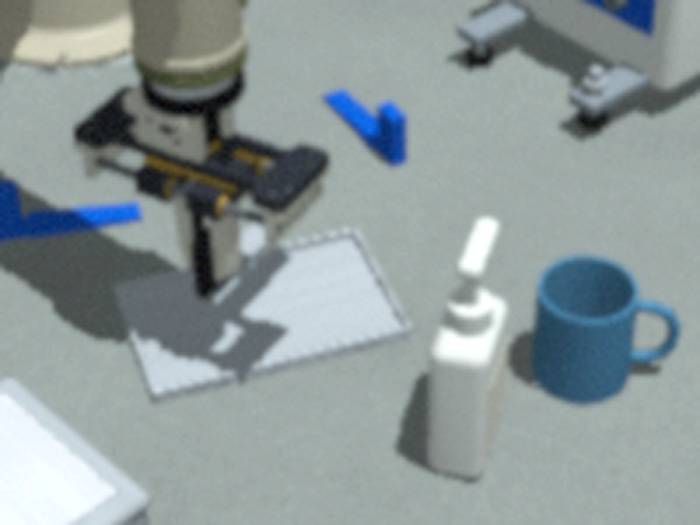

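Blade held (opening 0.17 = 16 mm). Next I rise, turn to the machine's direction and look at the foot from above, with the blade off to the side.

apply_moves:
  moves:
    - [-1,0,0,-3.9,5]
    - [-1,0,0,-4,5]
    - [-1,0,0,-4,5]
    - [-1,0,0,-4,5.3]
    - [-1,2,-0.5,0,0]

```text
time_s: 6.28
eef_pos: [510.9, -247.3, 249.5]
eef_rot: [0.005, 0.755, 0.655, 0.002]
force: [1.6, -0.1, -0.9]
grip_width: 0.172
```

apply_moves:
  moves:
    - [-1,3.5,-0.9,0,0]
    - [-1,3.5,-0.9,0,0]
    - [-1,3.5,-0.9,0,0]
    - [-1,3.5,-0.9,0,0]
    - [-1,3.5,-0.9,0,0]

```text
time_s: 6.7
eef_pos: [485.3, -62.4, 242.6]
eef_rot: [-0.001, 0.752, 0.659, -0.001]
force: [0.4, 0.3, -0.9]
grip_width: 0.171
```

apply_moves:
  moves:
    - [-1,3.5,-0.9,0,0]
    - [-1,3.5,-0.9,0,0]
    - [-1,3.5,-0.9,0,0]
    - [-1,1.5,-0.5,0,0]
    - [-1,0,0,0,0]

```text
time_s: 7.12
eef_pos: [469.2, 63.4, 242.9]
eef_rot: [-0.001, 0.75, 0.661, -0.0]
force: [-0.6, 0.2, -1.0]
grip_width: 0.17
```

```bash
python3 - <<'E'
from h import *
import pickle
for i in range(4): arm.get_image("top")
s=arm.state();d=arm.get_image("wrist");cv2.imwrite('pics/w7.png',cv2.convertScaleAbs(d["image"][:,:,::-1],alpha=1.3))
pickle.dump((s,d),open('w7.pkl','wb'))
togo((536,20,90),82.5)
E
```

```text
t 7.37 tcp [470.3  57.9 243.1] yaw 82.36 tilt z [-1.e-03 -6.e-04 -1.e+00] F [ 0.81  0.37 -1.03] w 0.168
tool cm [-2.87  7.03 15.31] spin -0.14
```

View pics/w7.png

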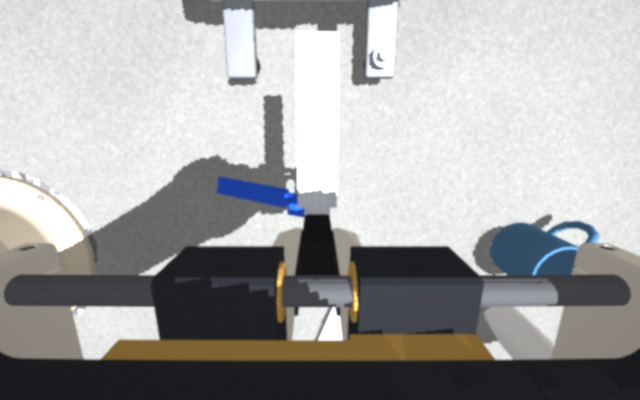

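```bash
python3 - <<'E'
import pickle,cv2
s,d=pickle.load(open('w7.pkl','rb'))
c=d["image"][0:100,210:410,::-1]
cv2.imwrite('pics/c7.png',cv2.resize(c,None,fx=4,fy=4,interpolation=cv2.INTER_CUBIC))
E
```

```text
(no output)
```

View pics/c7.png

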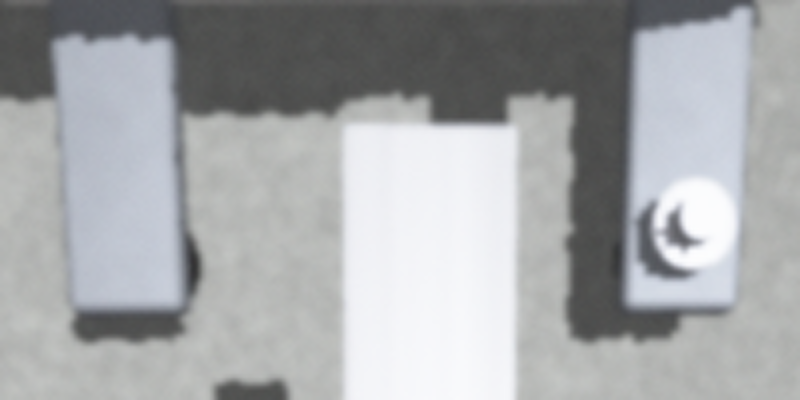

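```bash
python3 - <<'E'
from h import *
import pickle
s,d=pickle.load(open('w7.pkl','rb'))
f=lambda p:[(210+x/4,y/4) for x,y in p]
A=on(d,f([(72,307),(185,307),(625,303),(735,303)]),45,s);print(A)
l=(A[0]+A[1])/2;r=(A[2]+A[3])/2;v=r-l;yaw=np.degrees(np.arctan2(v[1],v[0]))+90
print(l,r,np.linalg.norm(v),'slide yaw',yaw)
S=on(d,f([(697,222)]),70,s)[0];print('stud',S)
zb=s['eef_pos'][2]-20.6+3
B=on(d,f([(345,124),(517,124)]),zb,s);print('tip',B,B.mean(0))
t=B.mean(0)-s['eef_pos'];R,y=tf(s);print('tip in tool',R.T@t)
E2=on(d,[(296,60),(296,170),(338.5,60),(340,170)],zb,s);print(E2)
u=np.array([np.cos(np.radians(yaw)),np.sin(np.radians(yaw))]);print('foot from end mid r+17u', r[:2]+17*u, (S[:2]-r[:2])@u)
E
```

```text
[[384.2685524  192.37225445  45.        ]
 [416.55984638 187.95539559  45.        ]
 [542.09143208 172.18961897  45.        ]
 [573.45130749 168.05936308  45.        ]]
[400.41419939 190.16382502  45.        ] [557.77136978 170.12449102  45.        ] 158.62803655248064 slide yaw 82.74248502390117
stud [558.46536792 186.49339737  70.        ]
tip [[474.28715688 178.21041528 225.4008422 ]
 [498.17002324 175.00450844 225.4008422 ]] [486.22859006 176.60746186 225.4008422 ]
tip in tool [119.6494761    0.22152574  17.50026813]
[[471.90481692 163.34419694 225.4008422 ]
 [462.4191095  100.61892137 225.4008422 ]
 [496.01639595 160.11059576 225.4008422 ]
 [489.65714735  96.98336332 225.4008422 ]]
foot from end mid r+17u [559.91896415 186.98829363] 16.32543717803457
```

apply_moves:
  moves:
    - [-1,-1.0,2.4,3,-0.2]
    - [-1,-1.0,2.4,3,0]
    - [-1,-1.0,2.4,3,0]
    - [-1,0,0,4,0]
    - [-1,0,0,3,0]

```text
time_s: 7.78
eef_pos: [538.5, 17.5, 80.8]
eef_rot: [-0.0, 0.752, 0.659, -0.0]
force: [-0.5, -0.1, -0.9]
grip_width: 0.169
```

apply_moves:
  moves:
    - [-1,0,0,1,0]
    - [-1,0,0,0,0]
    - [-1,0,0,0,0]
    - [-1,0,0,0,0]
    - [-1,0,0,0,0]

```text
time_s: 8.2
eef_pos: [538.9, 20.2, 75.5]
eef_rot: [0.001, 0.751, 0.66, 0.001]
force: [0.3, -0.2, -0.3]
grip_width: 0.169
```

```bash
python3 - <<'E'
from h import *
togo((537.6,17.9,25),82.6)
E
```

```text
t 8.2 tcp [538.9  20.2  75.5] yaw 82.65 tilt z [ 3.1e-03  2.0e-04 -1.0e+00] F [ 0.27 -0.17 -0.3 ] w 0.169
tool cm [-0.25 -0.11  5.05] spin 0.05
```

apply_moves:
  moves:
    - [-1,-0.1,-0.05,2,0]
    - [-1,-0.1,0,2,0]
    - [-1,0,0,0.8,0]
    - [-1,0,0,0,0]
    - [-1,0,0,0,0]

```text
time_s: 8.62
eef_pos: [537.3, 18.5, 26.3]
eef_rot: [0.0, 0.751, 0.661, 0.0]
force: [0.1, 0.0, -0.7]
grip_width: 0.172
```

apply_moves:
  moves:
    - [-1,0,0,0.2,0]
    - [-1,0,0,0,0]
    - [-1,0,0,0,0]

```text
time_s: 8.87
eef_pos: [537.5, 18.4, 24.3]
eef_rot: [0.0, 0.751, 0.66, 0.0]
force: [-1.0, -0.6, -1.7]
grip_width: 0.171
```

```bash
python3 - <<'E'
from h import *
for i in range(3): togo((537.6,17.9,20.6),82.6); d=arm.get_image("scene")
a=d["image"][:,:,::-1]
cv2.imwrite('pics/s8.png',cv2.convertScaleAbs(cv2.resize(a[100:250,270:430],None,fx=4,fy=4,interpolation=cv2.INTER_CUBIC),alpha=1.5))
E
```

```text
t 8.87 tcp [537.5  18.4  24.3] yaw 82.66 tilt z [ 1.1e-03  1.0e-04 -1.0e+00] F [-0.99 -0.65 -1.73] w 0.171
tool cm [-0.05  0.02  0.37] spin 0.06
t 8.92 tcp [537.4  18.3  24.2] yaw 82.66 tilt z [ 9.e-04  1.e-04 -1.e+00] F [-0.31  0.24 -0.25] w 0.17
tool cm [-0.04  0.02  0.36] spin 0.06
t 8.97 tcp [537.3  18.3  24.1] yaw 82.66 tilt z [ 7.e-04  1.e-04 -1.e+00] F [ 0.23 -0.36 -1.3 ] w 0.171
tool cm [-0.04  0.03  0.35] spin 0.06
```

View pics/s8.png

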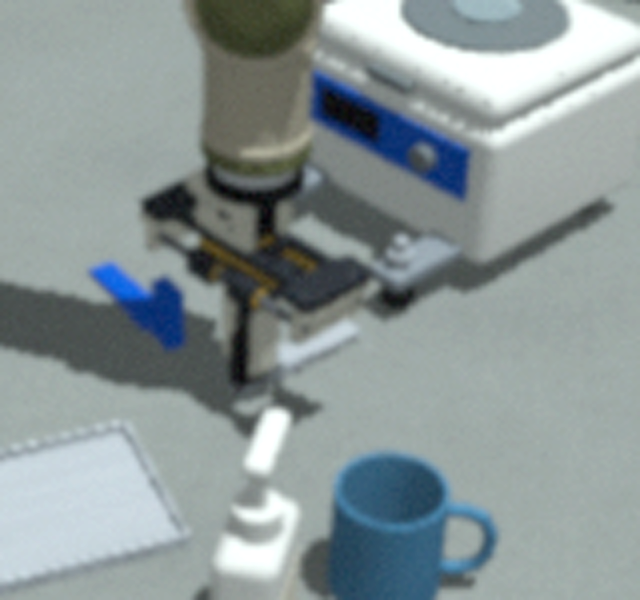

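The scene picture shows the blade level just above the desk, in line with the foot (397,290 in the crop). Now I lower it by feel.

apply_moves:
  moves:
    - [-1,0,0,0.2,0]
    - [-1,0,0,0,0]
    - [-1,0,0,0,0]

```text
time_s: 9.27
eef_pos: [536.9, 18.3, 21.5]
eef_rot: [-0.0, 0.751, 0.66, -0.0]
force: [-0.4, 0.1, -0.4]
grip_width: 0.173
```

apply_moves:
  moves:
    - [-1,0,0,0.1,0]
    - [-1,0,0,0,0]
    - [-1,0,0,0,0]

```text
time_s: 9.52
eef_pos: [537.0, 18.4, 20.5]
eef_rot: [-0.0, 0.751, 0.66, -0.0]
force: [-0.0, -0.6, -1.2]
grip_width: 0.17
```

apply_moves:
  moves:
    - [-1,0,0,0.05,0]
    - [-1,0,0,0,0]
    - [-1,0,0,0,0]

```text
time_s: 9.77
eef_pos: [537.0, 18.4, 20.5]
eef_rot: [0.0, 0.751, 0.66, 0.0]
force: [-0.6, -0.6, 5.7]
grip_width: 0.175
```

apply_moves:
  moves:
    - [-1,0,0,0.05,0]
    - [-1,0,0,0,0]
    - [-1,0,0,0,0]

```text
time_s: 10.02
eef_pos: [537.1, 18.3, 20.5]
eef_rot: [0.0, 0.751, 0.66, 0.0]
force: [-2.7, -1.0, 13.8]
grip_width: 0.172
```

```bash
python3 - <<'E'
from h import *
for i in range(6): togo((537.6,17.9,20.6),82.6); d=arm.get_image("scene")
E
```

```text
t 10.02 tcp [537.1  18.3  20.5] yaw 82.67 tilt z [ 6.e-04 -3.e-04 -1.e+00] F [-2.71 -1.03 13.81] w 0.172
tool cm [-0.04  0.06 -0.01] spin 0.07
t 10.07 tcp [537.1  18.3  20.5] yaw 82.67 tilt z [ 6.e-04 -4.e-04 -1.e+00] F [-2.56 -0.29 13.93] w 0.17
tool cm [-0.04  0.06 -0.01] spin 0.07
t 10.12 tcp [537.   18.3  20.5] yaw 82.67 tilt z [ 5.e-04 -4.e-04 -1.e+00] F [-3.34  0.02 13.48] w 0.172
tool cm [-0.03  0.06 -0.01] spin 0.07
t 10.17 tcp [537.   18.3  20.5] yaw 82.67 tilt z [ 5.e-04 -4.e-04 -1.e+00] F [-2.74  0.1  13.82] w 0.171
tool cm [-0.04  0.06 -0.01] spin 0.07
t 10.22 tcp [537.   18.3  20.5] yaw 82.67 tilt z [ 6.e-04 -3.e-04 -1.e+00] F [-2.24 -0.66 14.21] w 0.171
tool cm [-0.04  0.06 -0.01] spin 0.07
t 10.27 tcp [537.1  18.3  20.5] yaw 82.67 tilt z [ 6.e-04 -3.e-04 -1.e+00] F [-2.95 -0.07 13.35] w 0.168
tool cm [-0.04  0.06 -0.01] spin 0.07
```

apply_moves:
  moves:
    - [-1,0,0,-0.08,0]
    - [-1,0,0,0,0]
    - [-1,0,0,0,0]

```text
time_s: 10.57
eef_pos: [537.1, 18.4, 20.5]
eef_rot: [0.0, 0.751, 0.66, 0.0]
force: [-1.2, 0.7, 5.0]
grip_width: 0.173
```

```bash
python3 - <<'E'
from h import *
F=[]
for i in range(6): F.append(arm.state()["force"]);arm.get_image("scene")
print(np.array(F).mean(0)); togo((557.6,171.6,20.6),82.6)
E
```

```text
[-1.24139583 -0.17643759  4.88564285]
t 10.87 tcp [537.2  18.3  20.5] yaw 82.67 tilt z [ 2.e-04 -1.e-04 -1.e+00] F [-0.65 -0.63  5.39] w 0.172
tool cm [ 1.546e+01  7.000e-02 -1.000e-02] spin 0.07
```

apply_moves:
  moves:
    - [-1,0,0,-0.04,0]
    - [-1,0.5,0.02,0,0]
    - [-1,1,0.02,0,0]
    - [-1,1,0,0,0]
    - [-1,0.5,0,0,0]

```text
time_s: 11.28
eef_pos: [541.7, 50.6, 20.7]
eef_rot: [-0.0, 0.75, 0.661, 0.001]
force: [-0.6, 0.1, -1.3]
grip_width: 0.172
```

apply_moves:
  moves:
    - [-1,0.5,0,0,0]
    - [-1,0,0,0,0]
    - [-1,0,0,0,0]
    - [-1,0,0,0,0]

```text
time_s: 11.62
eef_pos: [541.8, 52.7, 20.7]
eef_rot: [0.0, 0.751, 0.66, -0.0]
force: [-0.4, -0.1, -1.5]
grip_width: 0.171
```

```bash
cat > f.py <<'E'
from h import *
F=[];s0=None
for i in range(4): s=arm.state();F.append(s["force"]);arm.get_image("scene")
f=np.array(F).mean(0);u=np.array([.1288,.9917,0])
print('F',f.round(2),'push',round(-f@u,2),'sd',np.std(np.array(F)@u).round(2))
p=s["eef_pos"]-[557.6,171.6,0];print('tip past edge',round(p@u+120,1),'lat',round(p@[.9917,-.1288,0],1)); togo((557.6,171.6,20.6),82.6)
E
python3 f.py
```

```text
F [-0.17 -0.11 -0.99] push 0.13 sd 0.13
tip past edge -0.1 lat -0.3
t 11.82 tcp [541.9  52.6  20.8] yaw 82.64 tilt z [-1.e-04 -2.e-04 -1.e+00] F [ 0.77 -0.26 -1.12] w 0.173
tool cm [12.01  0.03  0.02] spin 0.04
```

apply_moves:
  moves:
    - [-1,0,0,0.03,0]
    - [-1,0.3,0,0,0]
    - [-1,0.5,0,0,0]
    - [-1,0.5,0,0,0]
    - [-1,0.2,0,0,0]

```text
time_s: 12.23
eef_pos: [544.1, 69.3, 20.5]
eef_rot: [-0.0, 0.751, 0.661, 0.0]
force: [-0.2, -0.3, 0.6]
grip_width: 0.169
```

```bash
python3 f.py
```

```text
F [-0.14  0.5  -0.07] push -0.48 sd 0.47
tip past edge 16.2 lat -0.2
t 12.43 tcp [544.   68.3  20.5] yaw 82.7 tilt z [ 3.e-04  3.e-04 -1.e+00] F [ 0.48  1.22 -0.2 ] w 0.168
tool cm [10.42  0.04 -0.  ] spin 0.1
```

apply_moves:
  moves:
    - [-1,0.2,0,0,0]
    - [-1,0.2,0,0,0]
    - [-1,0.2,0,0,0]
    - [-1,0,0,0,0]

```text
time_s: 12.77
eef_pos: [544.7, 74.2, 20.5]
eef_rot: [-0.0, 0.751, 0.661, 0.0]
force: [-1.1, -0.3, 0.8]
grip_width: 0.17
```

apply_moves:
  moves:
    - [-1,0.2,0,0,0]
    - [-1,0.2,0,0,0]
    - [-1,0.2,0,0,0]
    - [-1,0,0,0,0]
    - [-1,0,0,0,0]

```text
time_s: 13.18
eef_pos: [545.5, 80.3, 20.5]
eef_rot: [-0.0, 0.751, 0.661, 0.0]
force: [-0.2, 1.3, 2.1]
grip_width: 0.17
```

```bash
python3 f.py
```

```text
F [-0.16  1.    1.51] push -0.97 sd 0.39
tip past edge 28.0 lat -0.3
t 13.38 tcp [545.5  80.3  20.5] yaw 82.69 tilt z [ 3.e-04  7.e-04 -1.e+00] F [0.72 1.53 0.42] w 0.174
tool cm [ 9.21  0.04 -0.  ] spin 0.09
```

apply_moves:
  moves:
    - [-1,0.2,0,-0.01,0]
    - [-1,0.2,0,0,0]
    - [-1,0,0,0,0]
    - [-1,0,0,0,0]

```text
time_s: 13.72
eef_pos: [545.9, 84.0, 20.5]
eef_rot: [-0.0, 0.751, 0.661, 0.0]
force: [0.5, 0.6, 0.0]
grip_width: 0.168
```

apply_moves:
  moves:
    - [-1,0.2,0,0,0]
    - [-1,0.2,0,0,0]
    - [-1,0,0,0,0]
    - [-1,0,0,0,0]

```text
time_s: 14.05
eef_pos: [546.4, 88.0, 20.5]
eef_rot: [-0.0, 0.751, 0.661, 0.0]
force: [0.2, -0.7, -0.2]
grip_width: 0.168
```

```bash
python3 f.py
```

```text
F [-0.36 -0.4  -0.61] push 0.44 sd 0.38
tip past edge 35.3 lat -0.4
t 14.25 tcp [546.3  87.7  20.6] yaw 82.67 tilt z [-1.e-04 -0.e+00 -1.e+00] F [-0.05  0.21 -1.39] w 0.17
tool cm [ 8.47  0.05 -0.  ] spin 0.07
```

apply_moves:
  moves:
    - [-1,0.2,0,0.01,0]
    - [-1,0.2,0,0,0]
    - [-1,0,0,0,0]
    - [-1,0,0,0,0]

```text
time_s: 14.58
eef_pos: [547.0, 92.2, 20.5]
eef_rot: [-0.0, 0.751, 0.661, 0.0]
force: [0.7, 0.9, -0.3]
grip_width: 0.17
```

```bash
python3 f.py
```

```text
F [ 0.3   0.13 -0.22] push -0.17 sd 0.46
tip past edge 39.6 lat -0.3
t 14.78 tcp [547.   91.8  20.5] yaw 82.67 tilt z [ 2.e-04  2.e-04 -1.e+00] F [0.28 0.33 0.55] w 0.165
tool cm [ 8.05  0.04 -0.  ] spin 0.07
```

apply_moves:
  moves:
    - [-1,0.2,0,0,0]
    - [-1,0.2,0,0,0]
    - [-1,0,0,0,0]
    - [-1,0,0,0,0]

```text
time_s: 15.12
eef_pos: [547.4, 96.0, 20.5]
eef_rot: [-0.0, 0.751, 0.661, 0.0]
force: [-0.8, 0.7, 1.0]
grip_width: 0.171
```

```bash
python3 f.py
```

```text
F [-0.46  0.52  1.35] push -0.45 sd 0.53
tip past edge 43.7 lat -0.3
t 15.32 tcp [547.5  96.   20.5] yaw 82.68 tilt z [ 1.e-04  4.e-04 -1.e+00] F [-0.96  1.3   2.38] w 0.175
tool cm [ 7.63  0.04 -0.01] spin 0.08
```

apply_moves:
  moves:
    - [-1,0.2,0,-0.01,0]
    - [-1,0.2,0,0,0]
    - [-1,0,0,0,0]
    - [-1,0,0,0,0]

```text
time_s: 15.65
eef_pos: [547.9, 99.9, 20.5]
eef_rot: [-0.0, 0.751, 0.661, 0.0]
force: [0.8, -0.1, 0.1]
grip_width: 0.173
```

```bash
python3 f.py
```

```text
F [ 0.08  0.11 -0.5 ] push -0.12 sd 0.27
tip past edge 47.3 lat -0.4
t 15.85 tcp [547.9  99.5  20.5] yaw 82.66 tilt z [-2.e-04 -1.e-04 -1.e+00] F [-0.78  0.26 -0.92] w 0.169
tool cm [ 7.27  0.04 -0.01] spin 0.06
```

apply_moves:
  moves:
    - [-1,0.2,0,0,0]
    - [-1,0.2,0,0,0]
    - [-1,0,0,0,0]
    - [-1,0,0,0,0]

```text
time_s: 16.18
eef_pos: [548.4, 103.8, 20.6]
eef_rot: [-0.0, 0.751, 0.661, 0.0]
force: [0.6, -0.4, -0.5]
grip_width: 0.171
```

```bash
python3 f.py
```

```text
F [-0.19 -0.54 -0.93] push 0.56 sd 0.13
tip past edge 51.3 lat -0.4
t 16.38 tcp [548.4 103.5  20.6] yaw 82.67 tilt z [-1.e-04 -1.e-04 -1.e+00] F [ 0.19 -0.23 -1.7 ] w 0.17
tool cm [ 6.87  0.04 -0.  ] spin 0.07
```

apply_moves:
  moves:
    - [-1,0.2,0,0.01,0]
    - [-1,0.2,0,0,0]
    - [-1,0,0,0,0]
    - [-1,0,0,0,0]

```text
time_s: 16.72
eef_pos: [549.1, 108.1, 20.5]
eef_rot: [-0.0, 0.751, 0.661, 0.0]
force: [-0.3, 1.6, -1.1]
grip_width: 0.172
```

```bash
python3 f.py
```

```text
F [-0.05  0.95 -1.15] push -0.93 sd 0.5
tip past edge 55.8 lat -0.3
t 16.92 tcp [549.1 107.9  20.5] yaw 82.68 tilt z [ 3.e-04  4.e-04 -1.e+00] F [0.63 1.06 0.03] w 0.171
tool cm [ 6.43  0.04 -0.  ] spin 0.08
```

apply_moves:
  moves:
    - [-1,0.2,0,0,0]
    - [-1,0.1,0,0,0]
    - [-1,0,0,0,0]
    - [-1,0,0,0,0]

```text
time_s: 17.25
eef_pos: [549.1, 109.6, 20.5]
eef_rot: [0.0, 0.751, 0.66, -0.001]
force: [-0.1, -5.2, 3.7]
grip_width: 0.169
```

```bash
python3 f.py; python3 - <<'E'
from h import *
a=arm.get_image("scene")["image"][:,:,::-1]
cv2.imwrite('pics/s9.png',cv2.convertScaleAbs(cv2.resize(a[100:230,290:430],None,fx=4.5,fy=4.5,interpolation=cv2.INTER_CUBIC),alpha=1.5))
d=arm.get_image("wrist");cv2.imwrite('pics/w9.png',cv2.convertScaleAbs(d["image"][:,:,::-1],alpha=1.3))
E
```

```text
F [-0.85 -5.06  3.94] push 5.12 sd 0.41
tip past edge 57.4 lat -0.5
t 17.45 tcp [549.1 109.6  20.5] yaw 82.63 tilt z [-6.e-04 -1.e-03 -1.e+00] F [-1.3  -6.17  4.49] w 0.173
tool cm [ 6.25  0.05 -0.02] spin 0.03
```

View pics/s9.png

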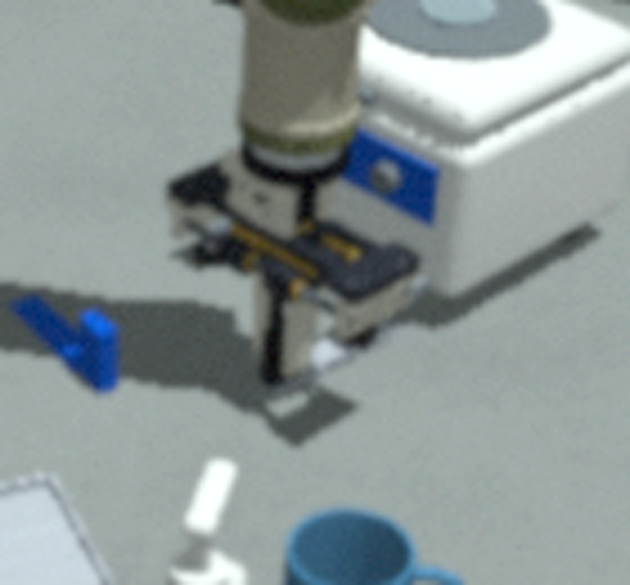

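View pics/w9.png

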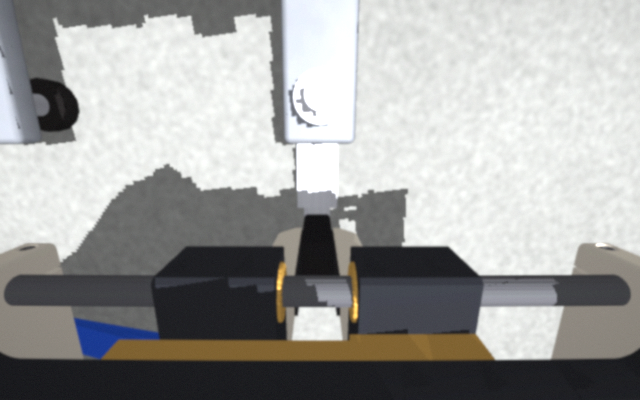

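apply_moves:
  moves:
    - [-1,0,0,-0.03,0]
    - [-1,0,0,0,0]
    - [-1,0,0,0,0]

```text
time_s: 17.8
eef_pos: [549.2, 110.7, 20.6]
eef_rot: [-0.0, 0.751, 0.661, -0.0]
force: [-1.0, -1.8, -1.9]
grip_width: 0.168
```

```bash
python3 f.py; python3 -c "
from h import *;print(arm.state()['wrist_torque'])"
```

```text
F [-0.34 -1.88 -1.91] push 1.9 sd 0.38
tip past edge 58.5 lat -0.5
t 18.0 tcp [549.2 110.7  20.6] yaw 82.68 tilt z [-4.e-04  1.e-04 -1.e+00] F [-0.59 -2.72 -2.09] w 0.165
tool cm [6.15 0.06 0.  ] spin 0.08
[-0.62564124 -0.01912971 -0.06239852]
```

Contact found at about 57 mm past the edge; with the downward load relieved, the push is 1.9 N. Continuing in small steps.

apply_moves:
  moves:
    - [-1,0.1,0,0.01,0]
    - [-1,0.1,0,0,0]
    - [-1,0,0,0,0]
    - [-1,0,0,0,0]

```text
time_s: 18.33
eef_pos: [549.4, 112.4, 20.6]
eef_rot: [-0.0, 0.751, 0.66, -0.0]
force: [-0.9, -3.0, -2.9]
grip_width: 0.171
```

```bash
python3 f.py
```

```text
F [-0.67 -2.88 -2.65] push 2.95 sd 0.47
tip past edge 60.3 lat -0.4
t 18.53 tcp [549.4 112.5  20.6] yaw 82.67 tilt z [-3.e-04 -1.e-04 -1.e+00] F [-0.48 -2.86 -3.12] w 0.168
tool cm [5.97 0.06 0.  ] spin 0.07
```

apply_moves:
  moves:
    - [-1,0.1,0,0,0]
    - [-1,0.1,0,0,0]
    - [-1,0,0,0,0]
    - [-1,0,0,0,0]

```text
time_s: 18.87
eef_pos: [549.8, 114.4, 20.6]
eef_rot: [0.0, 0.751, 0.66, -0.0]
force: [-0.2, -4.0, -3.6]
grip_width: 0.172
```

```bash
python3 f.py
```

```text
F [-0.41 -4.44 -3.25] push 4.46 sd 0.43
tip past edge 62.2 lat -0.4
t 19.07 tcp [549.8 114.4  20.7] yaw 82.66 tilt z [-2.e-04 -2.e-04 -1.e+00] F [-0.29 -4.13 -3.06] w 0.168
tool cm [5.78 0.04 0.01] spin 0.06
```

apply_moves:
  moves:
    - [-1,0.1,0,0.02,0]
    - [-1,0.1,0,0,0]
    - [-1,0,0,0,0]
    - [-1,0,0,0,0]

```text
time_s: 19.4
eef_pos: [550.0, 115.9, 20.6]
eef_rot: [0.0, 0.751, 0.66, -0.0]
force: [-2.0, -6.3, -1.3]
grip_width: 0.173
```

```bash
python3 f.py
```

```text
F [-1.27 -6.07 -1.14] push 6.18 sd 0.29
tip past edge 63.7 lat -0.3
t 19.6 tcp [550.  115.9  20.6] yaw 82.64 tilt z [-2.e-04 -7.e-04 -1.e+00] F [-0.1  -5.68  0.24] w 0.171
tool cm [ 5.62  0.04 -0.01] spin 0.04
```

apply_moves:
  moves:
    - [-1,0.1,0,0,0]
    - [-1,0.1,0,0,0]
    - [-1,0,0,0,0]
    - [-1,0,0,0,0]

```text
time_s: 19.93
eef_pos: [550.2, 117.4, 20.6]
eef_rot: [0.0, 0.751, 0.66, -0.001]
force: [-1.0, -7.3, 0.8]
grip_width: 0.174
```

```bash
python3 f.py
```

```text
F [-1.77 -7.97  0.27] push 8.14 sd 0.49
tip past edge 65.3 lat -0.4
t 20.13 tcp [550.2 117.4  20.6] yaw 82.62 tilt z [-5.0e-04 -1.3e-03 -1.0e+00] F [-0.7  -8.15  0.41] w 0.168
tool cm [ 5.47  0.04 -0.01] spin 0.02
```

Push is 8.1 N with almost no vertical load: snug. I relax the command a little, then open the fingers.

apply_moves:
  moves:
    - [-1,-0.05,0,0,0]
    - [-1,-0.05,0,0,0]
    - [-1,0,0,0,0]
    - [-1,0,0,0,0]

```text
time_s: 20.47
eef_pos: [550.2, 117.4, 20.6]
eef_rot: [0.0, 0.751, 0.66, -0.0]
force: [-0.7, -4.3, -1.0]
grip_width: 0.172
```

```bash
python3 f.py
```

```text
F [-1.06 -4.67 -0.65] push 4.77 sd 0.56
tip past edge 65.2 lat -0.3
t 20.67 tcp [550.2 117.4  20.5] yaw 82.66 tilt z [-1.e-04 -2.e-04 -1.e+00] F [-1.26 -4.64 -0.48] w 0.172
tool cm [ 5.47  0.04 -0.01] spin 0.06
```

apply_moves:
  moves:
    - [-1,-0.1,0,0,0]
    - [-1,0,0,0,0]
    - [-1,0,0,0,0]

```text
time_s: 20.92
eef_pos: [550.3, 117.3, 20.5]
eef_rot: [-0.0, 0.751, 0.661, 0.001]
force: [-0.7, -0.9, -3.2]
grip_width: 0.171
```

apply_moves:
  moves:
    - [-0.1,0,0,0,0]
    - [-0.1,0,0,0,0]
    - [-0.1,0,0,0,0]
    - [-0.1,0,0,0,0]
    - [-0.1,0,0,0,0]

```text
time_s: 21.33
eef_pos: [550.3, 116.7, 20.6]
eef_rot: [0.0, 0.751, 0.66, 0.0]
force: [0.3, -0.0, 0.7]
grip_width: 0.444
```

```bash
python3 f.py; python3 - <<'E'
from h import *
d=arm.get_image("wrist");cv2.imwrite('pics/w10.png',cv2.convertScaleAbs(d["image"][:,:,::-1],alpha=1.3))
E
```

```text
F [ 0.18 -0.01  0.55] push -0.02 sd 0.19
tip past edge 64.4 lat -0.3
t 21.53 tcp [550.1 116.5  20.5] yaw 82.67 tilt z [ 0.  0. -1.] F [-0.24 -0.16  0.18] w 0.45
tool cm [ 5.56  0.04 -0.01] spin 0.07
```

View pics/w10.png

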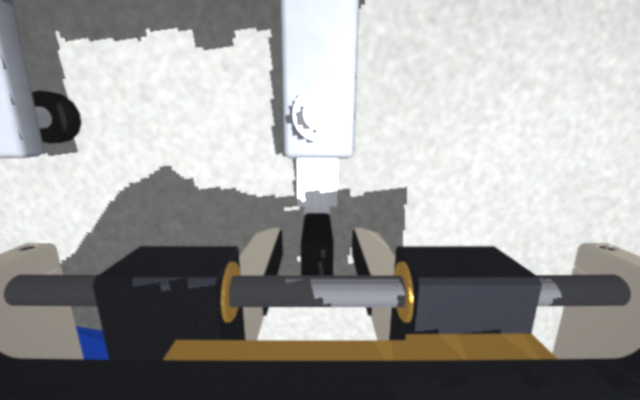

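The fingers are clear of the grip (317,245), and the blade is under the arm. Lifting straight up, then back.

apply_moves:
  moves:
    - [-0.1,0,0,-1,0]
    - [-0.1,0,0,-2,0]
    - [-0.1,0,0,-2.5,0]
    - [-0.1,0,0,-3,0]
    - [-0.1,0,0,-3,0]

```text
time_s: 22.0
eef_pos: [549.6, 116.4, 137.1]
eef_rot: [-0.0, 0.751, 0.661, -0.0]
force: [0.0, 0.8, 0.2]
grip_width: 0.449
```

apply_moves:
  moves:
    - [-0.1,-1,0,-3,0]
    - [-0.1,-3,0,-3,0]
    - [-0.1,-3,0,-1,0]
    - [-0.1,-1,0,0,0]
    - [-0.1,0,0,0,0]

```text
time_s: 22.42
eef_pos: [539.7, 34.4, 206.1]
eef_rot: [0.001, 0.752, 0.659, 0.0]
force: [0.2, 0.4, -0.8]
grip_width: 0.451
```

```bash
python3 - <<'E'
from h import *
for i in range(4): arm.get_image("top")
import pickle
s=arm.state();d=arm.get_image("wrist");cv2.imwrite('pics/w11.png',cv2.convertScaleAbs(d["image"][:,:,::-1],alpha=1.2));pickle.dump((s,d),open('w11.pkl','wb'))
a=arm.get_image("scene")["image"][:,:,::-1]
cv2.imwrite('pics/s11.png',cv2.convertScaleAbs(cv2.resize(a[90:280,260:430],None,fx=4,fy=3.1,interpolation=cv2.INTER_CUBIC),alpha=1.5))
togo((550,117,20))
E
```

```text
t 22.72 tcp [539.7  39.3 204.3] yaw 82.8 tilt z [-1.2e-03  6.0e-04 -1.0e+00] F [ 0.1   0.15 -0.34] w 0.45
tool cm [ 7.83  0.07 18.43] spin None
```

View pics/w11.png

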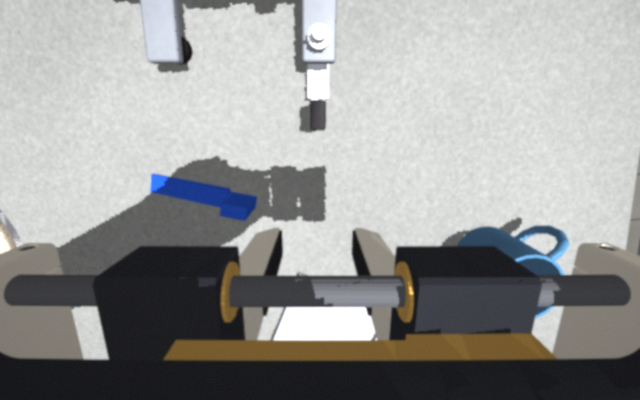

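View pics/s11.png

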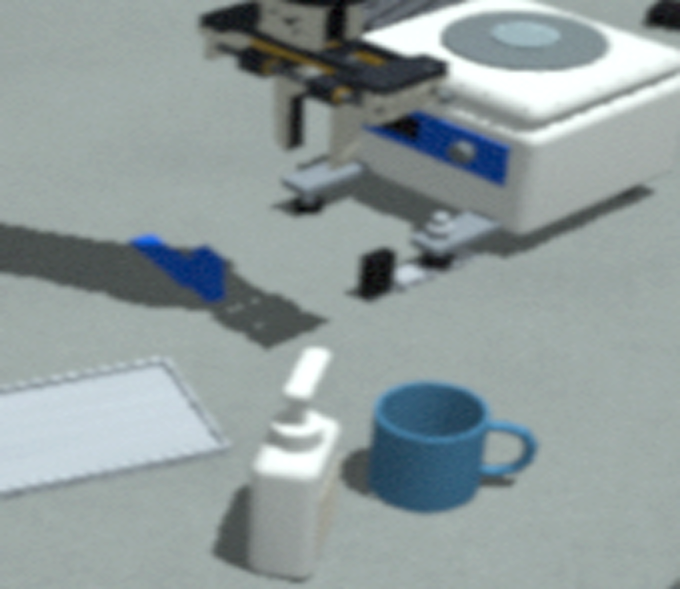

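```bash
python3 - <<'E'
from h import *
import pickle
s,d=pickle.load(open('w11.pkl','rb'))
im=d["image"];m=(im.max(2)<60);m[:, :290]=0;m[:,345:]=0;m[:95]=0;m[135:]=0
ys,xs=np.nonzero(m);print(xs.min(),xs.max(),ys.min(),ys.max())
c=im[55:140,280:360,::-1];cv2.imwrite('pics/c11.png',cv2.resize(cv2.convertScaleAbs(c,alpha=1.5),None,fx=6,fy=6,interpolation=cv2.INTER_CUBIC))
E
```

```text
310 315 102 129
```

View pics/c11.png

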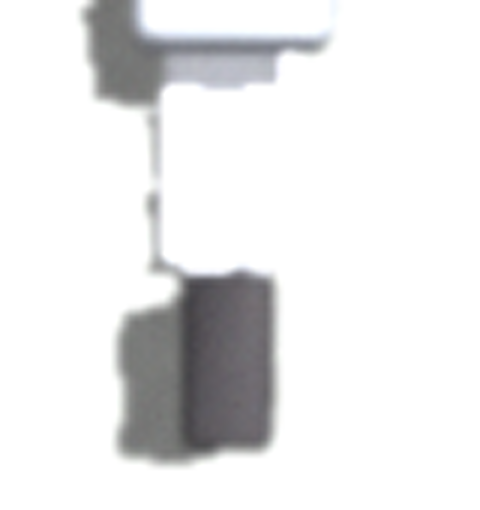

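```bash
python3 - <<'E'
from h import *
import pickle
s,d=pickle.load(open('w11.pkl','rb'))
P=on(d,[(318.4,129.7),(318.4,100.8)],55,s);print(P,P.mean(0))
B=on(d,[(280+162/6,55+100/6),(280+165/6,55+260/6)],9,s);print(np.degrees(np.arctan2(*(B[0]-B[1])[[1,0]])))
S=on(d,[(317.5,37)],70,s);print(S)
for i in range(3):arm.get_image("top")
t=arm.get_image("top");cv2.imwrite('pics/t12.png',t["image"][:,:,::-1]);
a=cv2.imread('pics/top0.png').astype(int);b=t["image"][:,:,::-1].astype(int)
for n,(x0,x1,y0,y1) in dict(mug=(318,352,100,140),san=(358,396,110,156),box=(440,490,160,230)).items():print(n,np.abs(a-b)[y0:y1,x0:x1].mean().round(2))
togo((550,117,20))
E
```

```text
[[548.7159472  101.95685412  55.        ]
 [552.28551947 130.33481042  55.        ]] [550.50073334 116.14583227  55.        ]
83.45441021812209
[[558.28326446 185.05436921  70.        ]]
mug 1.0
san 0.89
box 0.8
t 22.92 tcp [539.9  38.4 204.6] yaw 82.73 tilt z [-7.e-04  2.e-04 -1.e+00] F [ 0.11 -0.67  0.69] w 0.448
tool cm [ 7.93  0.02 18.46] spin None
```

View pics/t12.png

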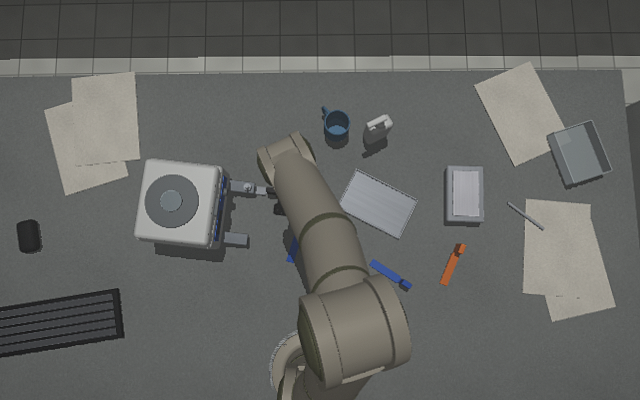

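```bash
python3 - <<'E'
from h import *
print(np.abs(arm.state()["dq"]).max()); print(arm.sign_off())
E
```

```text
0.00519106786997563
the job is handed in; nothing more can be done
None
```

The blade is in place under the loose foot and released, and I handed the job in at about 23 s of the 56 s allowed. The hand-in reports no verdict.

**What I did:** I took the blade with the black grip from the tray, not the blue or orange look-alikes, and lowered it to the desk by feel. I then slid it straight in. The foot first touched at about 57 mm past its front edge. I stopped at 65 mm, with a push of 8.1 N and almost no vertical load, then eased off, let go, lifted straight up and backed away.

**Last checks:**
- **Position:** the grip measured (550.5, 116.1) mm after release, against (550.2, 117.4) mm while held. So it slipped back about 1 mm at most, which is within camera error. The tip is about 50 mm past the foot's centre, less than 1 mm off its centre line and within about 1° of straight in.
- **Bystanders:** the mug, bottle and steel box look unchanged in the before and after top pictures.
- **Robot:** it is clear of everything.

**What disagreed:** the first contact read a false 5 N because the blade was pressed into the desk. After I raised the tool slightly the push fell to 1.9 N, then grew about 0.7–1.2 N per mm.

**Not measured:** I did not measure the force of the foot on the blade directly. From the stated 6 N per mm and the travel after contact, I estimate about 5 N.

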